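# Load a pallet through the mill's sprung chip gate

## Task

Load the small milling machine: set the pallet (the metal plate with a wooden block on it) down flat in the loading lane in front of the gate and let go of it, then slide it along the lane, through the sprung gate, until you feel it meet the end stop, and keep pressing it there for about a second with a steady, moderate push of around 10 N, never over 20 N. Then lift the fingers away upwards, so that the gate stands shut behind the pallet, and leave everything else on the table where it is.

Things in the scene. Friction and masses are not known exactly. Their poses are not given: they have to be found in the camera images.
- pallet: The pallet, about 0.22 kg: an aluminium plate 64 (x) x 50 (y) x 10 mm thick with a wooden block 56 (x) x 24 (y) x 28 mm high centred on it; 38 mm high in all. Origin: centre of its underside; x along the lengths, z up. Either end may go first. Take it by the block, across its 24 mm. Starts flat on the table.
- mill: Grey and black desktop milling machine, fixed. Origin: on the table surface under the middle of the gate; x = loading direction, y = left of it, z up. Bed (lane floor) flat, 30 mm above the table, x = -150 to 340 mm. Side housings y = +-90 to +-145, x = -20 to 340, 115 mm above the table; parked head x = 260 to 340, 225 mm high. Press no part of it with over 20 N.
- lane_start (a point): Point on the bed 65 mm before the gate, mid lane: put the pallet's origin here, its x along the mill's x. The lane is 57 mm wide between guides 10 mm high and 12 mm thick, mill x = -125 to 160 mm, flared at the loading end. The loading part (x = -150 to 0) is an open tongue 90 mm wide, free on both sides.
- gate_mid (a point): Point on the bed in the middle of the gate (mill x = 0, y = 0, 30 mm above the table). Gate posts 12 mm square at mill y = +-37 mm reach 56 mm above the bed (left one with spring coil 74 mm); chip walls 50 mm above the bed run on from them to y = +-101 mm. The gate and the lane behind it are open above, so that fingers pointing down can follow.
- gate (a joint): Sprung flap, rad: 0 = shut across the lane, grows to 1.55 swinging inwards (mill +x) about an upright hinge at mill y = +31 mm, x = 0. Aluminium leaf, 4 mm thick, from the hinge to y = -28 mm, 12 to 44 mm above the bed: the plate passes under it, the block pushes it open. Resists with 1 to 3 N. Shuts by itself behind whatever is 60 mm past it, fingers too, and opens inwards only: leave by lifting 50 mm.
- stop_rail: End stop: cross rail 15 x 120 x 26 mm high, 225 mm behind the gate (origin: centre of underside). It carries a screw along the lane with a black rubber foot that points at the gate, set anew each time and not measured: the foot's face lies 152 to 182 mm behind the gate, so the pallet's origin stops at 120 to 150 mm. The foot yields 1 mm per 10 N, up to 4 mm, and springs back.
- bare_plate: bystander: bare aluminium plate 64 x 50 x 10 with no block on it, lying flat (mm). To be left alone.
- offcut: bystander: wooden bar 90 x 30 x 20, lying (mm). To be left alone.
- round_stock: bystander: aluminium cylinder, diameter 40, height 45, standing (mm). To be left alone.
- driver: bystander: screwdriver with black handle, lying (mm). To be left alone.
- chip_brush: bystander: brush with wooden handle, lying (mm). To be left alone.
- collet_nut: bystander: steel ring, diameter 32, height 18 (mm). To be left alone.
- pawn: bystander: grey printed game pawn, diameter 30, height 50, standing (mm). To be left alone.

How it is judged:
On the way, in this order (a step that is already met when the one before it is completed fails the run):
1. the pallet lies flat in the loading lane wholly before the gate (origin 35 to 110 mm before it, within 6 mm of the lane's middle, square to it within 0.15 rad), let go (x of pallet in the frame of mill between -0.11 and -0.035 m and y of pallet in the frame of mill between -0.006 and 0.006 m and z of pallet in the frame of mill between 0.026 and 0.036 m and angle between the x axis of pallet and the x axis of mill, either way round below 0.15 rad and contact force between pallet and the fingers below 0.3 N), for 0.2 s.
2. the pallet, sliding on the bed, holds the flap open (over 0.4 rad) (x of pallet in the frame of mill between -0.02 and 0.07 m and z of pallet in the frame of mill below 0.036 m and value of joint gate above 0.4 rad and contact force between pallet and mill above 0.1 N), for 0.05 s.
3. the pallet is pressed against the end stop with 5 to 20 N, steadily for 0.5 s (contact force between pallet and stop_rail between 5 and 20 N and z of pallet in the frame of mill below 0.036 m), for 0.5 s.
At the end, for the whole second after the job is handed in: The pallet lies at rest flat on the bed in the lane behind the gate (origin 108 to 160 mm behind it, within 6 mm of the lane's middle), the flap is shut (under 0.06 rad), and nothing is held (x of pallet in the frame of mill between 0.108 and 0.16 m and y of pallet in the frame of mill between -0.006 and 0.006 m and z of pallet in the frame of mill between 0.026 and 0.036 m and value of joint gate below 0.06 rad and linear speed of pallet below 0.01 m/s and angle between pallet's own z axis and vertical below 0.15 rad); the robot touches nothing.
It fails at once if the pallet, on its way through the gate or behind it, pressed against any part of the machine with more than 25 N (x of pallet in the frame of mill above -0.03 m and contact force between pallet and mill above 25 N).
It fails at once if the robot presses the machine with more than 25 N (contact force between any of the arm, the fingers and mill above 25 N).
It fails at once if another thing on the table moved by more than 20 mm (distance of any of bare_plate, offcut, round_stock, driver, chip_brush, collet_nut, pawn from where it was at the start of the episode above 0.02 m).
It also fails if it takes over 64 s, if anything falls off the work surface, if the arm or the gripper's body presses on something with over 40 N, if the wrist force passes 120 N, or if a joint passes its speed limit or range.

## Robot

A 6-joint arm with a two-finger parallel gripper is mounted at the origin on the work surface. World frame = base frame: x ahead of the robot, y to its left, z up, the work surface at z = 0. Lengths are in m, angles in rad, forces in N, time in s.
With the tool pointing down it reaches from about 0.425 to 0.95 m from the base axis. Payload 3.5 kg.
Tool frame: the origin (TCP) lies at the very end of the fingers, on their centre line; the grasp point (between the pads) lies manip.hold_point_z behind it (manip.hold_point_z is the distance from the TCP to the grasp point, in m); z points along the fingers, y is the direction in which the jaws open and shut (so a half turn about z gives the same grasp; the last joint's range is limited). The gripper opens to 85 mm and grips with 20 to 120 N. Pads are 22 mm wide; open, the fingers measure 114 mm over their backs; the gripper's body (76 mm by 85 mm) begins 54 mm behind the grasp point. The pads swing forward as they close: fully open they stand 13 mm farther back than shut.
Start: joints at [-1.311, 0.286, 1.577, -0, 1.279, -0.15], TCP at [0.269, -0.619, 0.231] pointing down, gripper open.
Joint ranges: [-2.77, 2.77], [-0.9, 2.22], [0.21, 2.48], [-1.53, 4.67], [0.24, 2.81], [-2.84, 2.84]. Speed limits (rad/s): [2.79, 2.79, 3.14, 3.14, 3.14, 3.14].

## Interface

Orientations are given as [roll, pitch, yaw] about the fixed x, y, z axes, in that order (R = Rz(yaw) Ry(pitch) Rx(roll)).
In Python, from bench import manip gives the robot as it stands. The module is installed in compiled form; this text tells all that it offers.
- The arm moves only by the shell command python3 -m creep 'ROWS' [OPENING] [FORCE]. ROWS is JSON, a list of rows, each a list of 6 numbers: the shift along the tool's x, y, z in m, then the turn, a rotation vector about the tool's x, y, z in degrees. A call has 1 to 8 rows; each row shifts and turns the commanded pose from where the row before left it, along the tool's axes as they then stand; what a row does not reach is not made up. A row lasts 1/12 s, in which the tool goes at most 41.7 mm and 7.16 degrees, less where a joint would pass 70% of its speed; a pose out of reach is approached as far as the arm can. A call is refused whole if a number of a shift passes 0.0417 or a number of a turn 7.16, either way. A call with a gripper value outside its range is refused whole. OPENING is the finger opening in m, from 0 to 0.0854, set as the call begins (- or left out, the last holds). The fingers move at their own pace and stop on an object; FORCE is the grip in N (left out, the last holds). Time passes only in rows, so rows that do not move let the fingers close. It gives the time, the measured TCP pose, the force and the opening at its end, in the units of the state.
- manip.state(): the state, without advancing time (a new reading comes with each control period).
- manip.read_camera(name): name is "side" or "top" or "wrist"; returns (picture, depth): 400x640x3 uint8, red, green, blue; 400x640 float32, m along the optical axis (not along the pixel's ray), 0 where there is no reading.
- manip.camera_params(name): a dict with "fx", "fy", "cx", "cy" (pixels), "k1" (the pictures are not rectified: a ray, as slopes to the right and down, at radius r is drawn at 1 + k1 r^2 times it, then the intrinsics apply), "xyz" and "orientation" of the camera in the world; the wrist camera has in their place "T_tool_cam" (4x4, takes a point from camera to tool coordinates, whose origin is the TCP and whose axes are the flange's). Camera axes: x right, y down, z forward; pixel columns grow to the right and rows downward; lengths in m; the calibration is good to about 2 mm. A picture is of the moment at which its call begins: read the wrist's pose just before it. camera_params takes no time and is no camera call.
- manip.finish_job(): hands the job in, once; it reports no verdict.
Trained networks look in the newest picture that a camera, given by its name, has taken for a name from the list of things; names that differ only in an ending like _2 or _b are one class to them, and where a whole thing is asked for, a point or a joint stands for the part that bears it (a point fixed in the world has none). Each returns a list of dicts, best first, with "score" (0 to 1); they miss things now and then, are a little off and sometimes report something else, mostly with a low value. They report only what shows in the picture. A call takes as long as a camera call.
- manip.boxes_of(label, camera): "pixel" ([column, row] in pixels, amid what is visible of it).
- manip.pinpoint(label, camera): "pixel" ([column, row] in pixels: a listed point, or the origin of a listed thing).
The state is a dict: "t": time; "joint_positions": joint angles; "qvel": joint speeds; "tau": joint torques, N m; "ee_pos": TCP position; "tcp_rot": TCP orientation; "ft_force": force on the tool from outside, world axes, zero at the start; "wrist_torque": the same for the moment, N m; "gripper_width": finger opening in m.
Only numpy, scipy, OpenCV 4.12 (cv2) and the standard library are available. Lean on these libraries where they do the work, as an engineer would, in place of code of your own. Each camera call takes 0.05 s, during which the arm holds its last target.

## Working session

There is one attempt and no reset: what is moved stays moved. The work goes in short steps, Python scripts to look and compute and a shell command to move; the robot and the scene stay as the last step left them, time stands still between calls to the robot, and variables do not carry over. Pictures are saved under pics/ and viewed, and the job is handed in when it is done.

```bash
mkdir -p pics; cat > h.py <<'E'
import numpy as np, cv2
from scipy.spatial.transform import Rotation as R
from bench import manip
def snap(n,f):
    s=manip.state(); p,d=manip.read_camera(n); cv2.imwrite('pics/'+f,p[:,:,::-1]); np.save('pics/'+f+'.npy',d); return p,d,s
def campose(n,s=None):
    c=manip.camera_params(n)
    if n=='wrist':
        s=s or manip.state(); T=np.eye(4); T[:3,:3]=R.from_euler('xyz',s['tcp_rot']).as_matrix(); T[:3,3]=s['ee_pos']
        return c,T@np.array(c['T_tool_cam'])
    T=np.eye(4); o=np.array(c['orientation']); T[:3,:3]=o if o.ndim==2 else R.from_euler('xyz',o).as_matrix(); T[:3,3]=c['xyz']; return c,T
def ray(n,px,s=None):
    c,T=campose(n,s); K=np.array([[c['fx'],0,c['cx']],[0,c['fy'],c['cy']],[0,0,1.]])
    # undistort r*(1+k1 r^2)
    q=cv2.undistortPoints(np.array([[px]],float),K,np.array([c['k1'],0,0,0.]))[0,0]
    return T, np.array([q[0],q[1],1.])
def onz(n,px,z,s=None):
    T,v=ray(n,px,s); d=T[:3,:3]@v; return T[:3,3]+d*(z-T[2,3])/d[2]
def ondepth(n,px,d,s=None):
    T,v=ray(n,px,s); return T[:3,3]+T[:3,:3]@v*d
def proj(n,P,s=None):
    c,T=campose(n,s); P=np.atleast_2d(P); q=(P-T[:3,3])@T[:3,:3]; q=q[:,:2]/q[:,2:]; r=(q**2).sum(1,keepdims=True); q=q*(1+c['k1']*r)
    return q*[c['fx'],c['fy']]+[c['cx'],c['cy']]
E
python3 - <<'E'
from h import *
for n in ['top','side','wrist']:
    snap(n,n+'0.png'); print(n,manip.camera_params(n))
print(manip.state(), manip.hold_point_z)
for n in ['top','side']:
    for l in ['pallet','mill','lane_start','gate_mid','stop_rail','bare_plate']:
        print(n,l,[(np.round(r['pixel'],1).tolist(),round(r['score'],2)) for r in manip.pinpoint(l,n)[:2]],[(np.round(r['pixel'],1).tolist(),round(r['score'],2)) for r in manip.boxes_of(l,n)[:2]])
E
```

```text
top {'fx': 397.9607922231287, 'fy': 397.9607922231287, 'cx': 317.750446701071, 'cy': 199.11447806478992, 'k1': -0.03471299380726469, 'xyz': array([ 0.37358078, -0.06373523,  0.94975158]), 'orientation': array([-2.92683980e+00, -2.18781412e-03, -1.69354453e+00])}
side {'fx': 514.8356949496502, 'fy': 514.8356949496502, 'cx': 325.0634153324412, 'cy': 199.81578701756374, 'k1': 0.020492643478349257, 'xyz': array([0.02247001, 0.89575725, 0.75485277]), 'orientation': array([-2.12454683, -0.02005562, -2.63238499])}
wrist {'fx': 294.4399282389554, 'fy': 294.4399282389554, 'cx': 319.0989078073153, 'cy': 195.99062283403416, 'k1': -0.042105296834548486, 'T_tool_cam': array([[-6.69001340e-04, -9.45930806e-01, -3.24367789e-01,
         8.48700092e-02],
       [ 9.99999509e-01, -3.95816779e-04, -9.08184282e-04,
         5.73087739e-04],
       [ 7.30689277e-04, -3.24368237e-01,  9.45930607e-01,
        -1.42124267e-01],
       [ 0.00000000e+00,  0.00000000e+00,  0.00000000e+00,
         1.00000000e+00]])}
{'t': 0.15, 'joint_positions': array([-1.31099696e+00,  2.87028704e-01,  1.57784295e+00, -2.84
[... 759 characters left out ...]
.76), ([362.6, 126.2], 0.52)]
top gate_mid [([257.6, 219.9], 0.82)] [([183.7, 213.6], 0.59)]
top stop_rail [([166.7, 214.2], 0.61)] [([163.6, 211.4], 0.71)]
top bare_plate [([365.5, 160.9], 0.64)] [([363.9, 161.5], 0.74), ([370.3, 281.7], 0.7)]
side pallet [([356.0, 187.0], 0.7)] [([358.2, 181.4], 0.77)]
side mill [([300.9, 251.8], 0.85), ([225.4, 289.6], 0.22)] [([241.7, 267.0], 0.83)]
side lane_start [([317.2, 228.7], 0.73)] [([284.4, 177.6], 0.72), ([240.9, 265.7], 0.56)]
side gate_mid [([296.8, 238.9], 0.65), ([314.5, 187.4], 0.35)] [([239.5, 267.6], 0.92)]
side stop_rail [([228.2, 287.7], 0.48)] []
side bare_plate [([333.4, 161.5], 0.74), ([316.0, 187.4], 0.57)] [([315.8, 183.2], 0.79)]
```

View pics/top0.png

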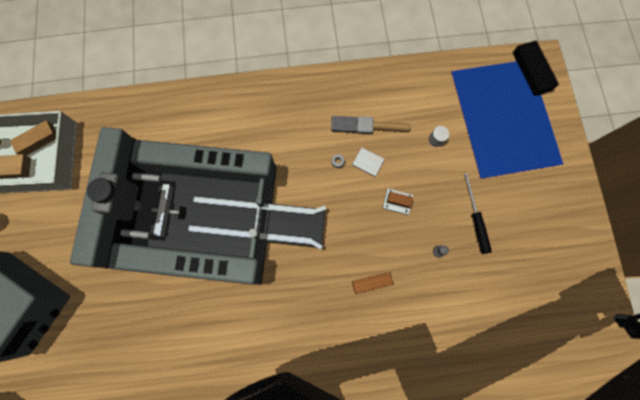

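View pics/side0.png

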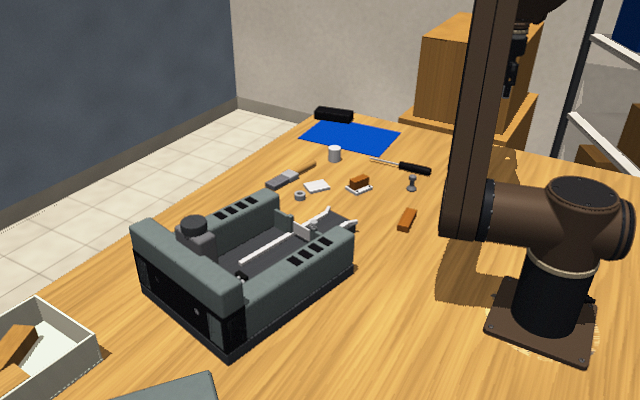

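```bash
python3 - <<'E'
from h import *
print('pallet',onz('top',(395.1,200.6),0),onz('side',(356,187),0))
print('mill',onz('top',(261.7,222.1),0),onz('side',(300.9,251.8),0))
print('ls',onz('top',(287.6,224.3),0.03),onz('side',(317.2,228.7),0.03))
print('gm',onz('top',(257.6,219.9),0.03),onz('side',(296.8,238.9),0.03))
print('sr',onz('top',(166.7,214.2),0.03),onz('side',(228.2,287.7),0.03))
E
```

```text
pallet [ 0.55216917 -0.27841106  0.        ] [ 0.56187997 -0.28629238  0.        ]
mill [0.53907225 0.05005497 0.        ] [0.53880731 0.0585272  0.        ]
ls [ 0.52131574 -0.01309333  0.03      ] [ 0.53225464 -0.00755302  0.03      ]
gm [0.5401964  0.05550974 0.03      ] [0.55285604 0.05398681 0.03      ]
sr [0.57973993 0.26738415 0.03      ] [0.58472439 0.27317075 0.03      ]
```

```bash
python3 - <<'E'
from h import *
im=cv2.imread('pics/top0.png'); 
a=cv2.resize(im[120:300,60:420],None,fx=2.2,fy=2.2,interpolation=cv2.INTER_CUBIC); cv2.imwrite('pics/topz.png',a)
d=np.load('pics/top0.png.npy')
c,T=campose('top')
K=np.array([[c['fx'],0,c['cx']],[0,c['fy'],c['cy']],[0,0,1.]])
u,v=np.meshgrid(np.arange(640),np.arange(400)); q=cv2.undistortPoints(np.stack([u,v],-1).reshape(-1,1,2).astype(float),K,np.array([c['k1'],0,0,0.]))[:,0]
P=np.c_[q,np.ones(len(q))]*d.reshape(-1,1); P=P@T[:3,:3].T+T[:3,3]; P=P.reshape(400,640,3)
np.save('pics/topP.npy',P)
print('table z',np.median(P[290:300,300:340,2]),P[170:180,300:330,2].mean())
def rect(m,name):
    m=m&(d>0); pts=P[m][:,:2].astype(np.float32); r=cv2.minAreaRect(pts); print(name,m.sum(),pts.mean(0),r)
win=np.zeros((400,640),bool); win[180:225,375:420]=1
rect(win&(P[...,2]>.025)&(P[...,2]<.05),'block')
rect(win&(P[...,2]>.005),'pallet')
win[:]=0; win[120:300,60:280]=1
z=P[...,2]
hi=win&(z>.105)&(z<.125)&(P[...,1]<.35)&(P[...,1]>.03)
for nm,mm in [('L',hi&(P[...,0]>.55)),('R',hi&(P[...,0]<.55))]: rect(mm,nm)
win[:]=0; win[185:245,180:330]=1
rect(win&(z>.034)&(z<.05),'guides'); print(np.median(z[215:225,280:300]))
E
```

```text
table z -0.001143858867861447 0.004762419931186665
block 267 [ 0.5472713  -0.28168383] ((0.5478453040122986, -0.28240352869033813), (0.05628620460629463, 0.025543270632624626), 65.95681762695312)
pallet 539 [ 0.5452758 -0.2789451] ((0.5482202768325806, -0.28239843249320984), (0.06474393606185913, 0.0504491925239563), 68.3609390258789)
L 3332 [0.6774535  0.18241909] ((0.6146342158317566, 0.18367807567119598), (0.293494313955307, 0.19860783219337463), 76.91487121582031)
R 3760 [0.4530855  0.20477057] ((0.47179239988327026, 0.2057209312915802), (0.30874890089035034, 0.10510692000389099), 80.0948257446289)
guides 1372 [0.54148185 0.06710597] ((0.5539016127586365, 0.06611870229244232), (0.33975696563720703, 0.13931210339069366), 82.94312286376953)
0.02841850973457405
```

View pics/topz.png

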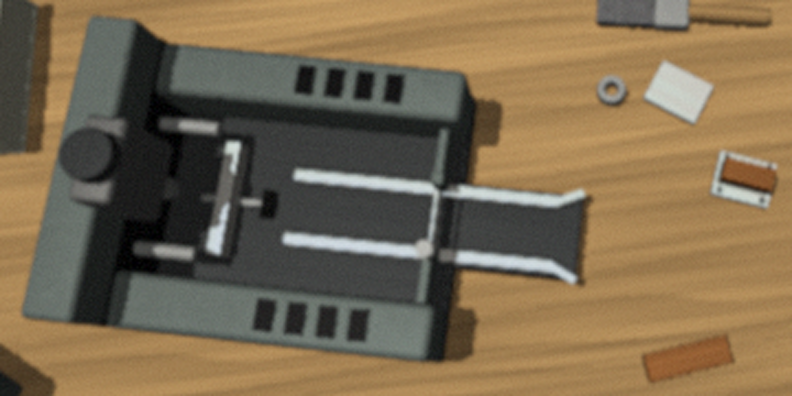

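```bash
python3 -m creep '[[0.0325,-0.0164,0,0,0,0],[0.0325,-0.0164,0,0,0,0],[0.0325,-0.0164,0,0,0,0],[0.0325,-0.0164,0,0,0,0],[0.0325,-0.0164,0,0,0,0],[0.0325,-0.0164,0,0,0,0],[0.0325,-0.0164,0,0,0,0],[0.0325,-0.0164,0,0,0,0]]' 0.0854
python3 -m creep '[[0.0325,-0.0164,0,0,0,0],[0.0325,-0.0164,0,0,0,0],[0.0325,-0.0164,0,0,0,0],[0.0325,-0.0164,0,0,0,0]]'
python3 -m creep '[[0,0,0,0,0,-5.4],[0,0,0,0,0,-5.4],[0,0,0,0,0,-5.4],[0,0,0,0,0,-5.4],[0,0,0,0,0,-5.4],[0,0,0,0,0,-5.4],[0,0,0,0,0,-5.4],[0,0,0,0,0,-5.4]]'
cat >> h.py <<'E'
def cloud(n,d,s=None):
    c,T=campose(n,s)
    K=np.array([[c['fx'],0,c['cx']],[0,c['fy'],c['cy']],[0,0,1.]])
    u,v=np.meshgrid(np.arange(640),np.arange(400)); q=cv2.undistortPoints(np.stack([u,v],-1).reshape(-1,1,2).astype(float),K,np.array([c['k1'],0,0,0.]))[:,0]
    P=np.c_[q,np.ones(len(q))]*d.reshape(-1,1); P=P@T[:3,:3].T+T[:3,3]; return P.reshape(400,640,3)
E
python3 - <<'E'
from h import *
p,d,s=snap('wrist','w1.png'); P=cloud('wrist',d,s); print(s['ee_pos'],s['tcp_rot'])
near=(np.hypot(P[...,0]-.548,P[...,1]+.282)<.05)&(d>0)
for nm,lo,hi in [('block',.03,.05),('all',.006,.05)]:
    m=near&(P[...,2]>lo)&(P[...,2]<hi); r=cv2.minAreaRect(P[m][:,:2].astype(np.float32)); print(nm,m.sum(),r,np.median(P[m][:,2]))
m=near&(P[...,2]<.006);print('tab',np.median(P[m][:,2]))
for r in manip.pinpoint('pallet','wrist')[:2]: print(r, onz('wrist',r['pixel'],0,s))
E
```

```text
t: 2.02
ee_pos: [0.4561, -0.3937, 0.2316]
tcp_rot: [3.141, -0.0, 0.41]
ft_force: [0.1, -0.3, -0.5]
gripper_width: 0.0856
t: 2.35
ee_pos: [0.5492, -0.2816, 0.2316]
tcp_rot: [3.141, -0.0, 0.41]
ft_force: [-0.5, -0.3, 0.9]
gripper_width: 0.0853
t: 3.02
ee_pos: [0.5483, -0.2832, 0.2314]
tcp_rot: [3.142, 0.0, 1.169]
ft_force: [0.4, 0.3, -0.1]
gripper_width: 0.0853
[ 0.54828476 -0.28315796  0.23137377] [3.14150658e+00 1.16416505e-05 1.16854440e+00]
block 938 ((0.5527456998825073, -0.2813979685306549), (0.054579757153987885, 0.0232169758528471), 67.65184020996094) 0.037419004999533906
all 2023 ((0.553145170211792, -0.2816877067089081), (0.0628642588853836, 0.049742501229047775), 68.36096954345703) 0.011682184725078593
tab -0.00041114016748877713
{'pixel': [321.5, 160.8], 'score': 0.64} [ 0.55372348 -0.28089219  0.        ]
```

View pics/w1.png

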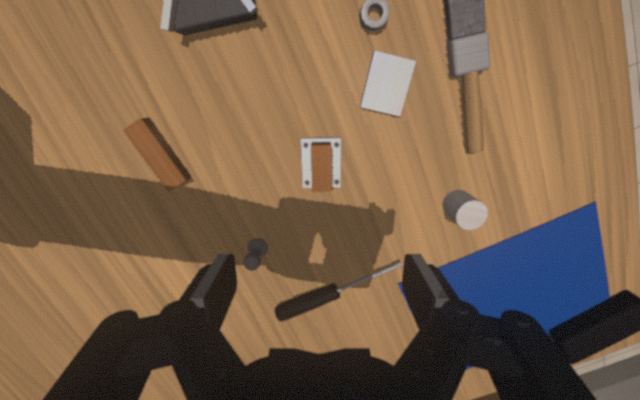

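```bash
python3 -m creep '[[0.0034,0.0037,0.03,0,0,-1],[0,0,0.035,0,0,0],[0,0,0.035,0,0,0],[0,0,0.03,0,0,0],[0,0,0,0,0,0]]' 0.07
python3 - <<'E'
from h import *
p,d,s=snap('wrist','w2.png'); P=cloud('wrist',d,s); print(s['ee_pos'],s['tcp_rot'])
near=(np.hypot(P[...,0]-.553,P[...,1]+.2815)<.05)&(d>0)
for nm,lo,hi in [('block',.03,.05),('all',.006,.05)]:
    m=near&(P[...,2]>lo)&(P[...,2]<hi); r=cv2.minAreaRect(P[m][:,:2].astype(np.float32)); print(nm,m.sum(),r,np.median(P[m][:,2]))
for r in manip.pinpoint('pallet','wrist')[:2]: print(r, onz('wrist',r['pixel'],0,s))
E
```

```text
t: 3.53
ee_pos: [0.5487, -0.2785, 0.0935]
tcp_rot: [-3.128, -0.003, 1.179]
ft_force: [-1.0, 1.8, -1.0]
gripper_width: 0.0702
[ 0.54867015 -0.2784686   0.09349094] [-3.1277684  -0.00336277  1.17878129]
block 2380 ((0.5530904531478882, -0.281617671251297), (0.056385643780231476, 0.024034500122070312), 68.15744018554688) 0.03731040264133334
all 4779 ((0.5530245304107666, -0.28205767273902893), (0.06404869258403778, 0.050054773688316345), 68.20825958251953) 0.029277491277506285
{'pixel': [325.8, 200.8], 'score': 0.65} [ 0.55355405 -0.28104889  0.        ]
```

View pics/w2.png

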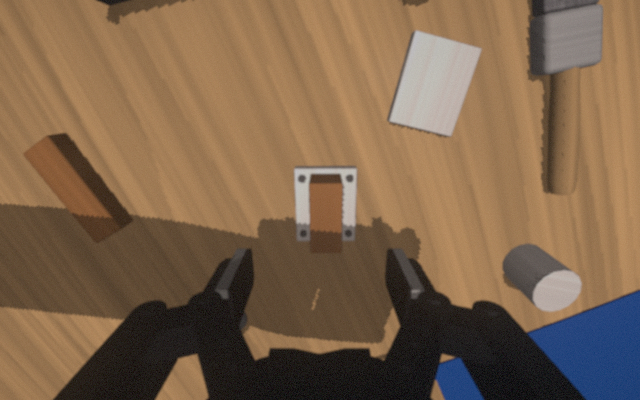

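```bash
python3 -m creep '[[0,0,0,0,0,0],[0,0,0,0,0,0]]'; python3 -m creep '[[0,0,0,0,0,0],[0,0,0,0,0,0]]'
```

```text
t: 3.8
ee_pos: [0.5548, -0.2829, 0.1048]
tcp_rot: [3.136, 0.001, 1.181]
ft_force: [0.3, 0.4, 0.5]
gripper_width: 0.07
t: 3.97
ee_pos: [0.554, -0.2823, 0.1036]
tcp_rot: [3.138, 0.001, 1.181]
ft_force: [-0.3, -1.1, -0.5]
gripper_width: 0.07
```

```bash
python3 -m creep '[[0,-0.0008,0.006,0,0,-0.5],[0,0,0.014,0,0,0],[0,0,0.016,0,0,0],[0,0,0.016,0,0,0],[0,0,0.014,0,0,0],[0,0,0.012,0,0,0],[0,0,0.007,0,0,0],[0,0,0.003,0,0,0]]'; python3 -m creep '[[0,0,0,0,0,0],[0,0,0,0,0,0],[0,0,0,0,0,0]]'
```

```text
t: 4.63
ee_pos: [0.5513, -0.2806, 0.0112]
tcp_rot: [-3.139, -0.001, 1.19]
ft_force: [0.7, -1.4, -0.1]
gripper_width: 0.0701
t: 4.88
ee_pos: [0.553, -0.2817, 0.0144]
tcp_rot: [3.14, 0.0, 1.19]
ft_force: [-0.3, -0.2, 1.2]
gripper_width: 0.0704
```

Settled at the right spot; close.

```bash
python3 -m creep '[[0,0,0,0,0,0],[0,0,0,0,0,0],[0,0,0,0,0,0],[0,0,0,0,0,0],[0,0,0,0,0,0],[0,0,0,0,0,0],[0,0,0,0,0,0],[0,0,0,0,0,0]]' 0.015 35; python3 -m creep '[[0,0,-0.005,0,0,0],[0,0,-0.012,0,0,0],[0,0,-0.02,0,0,0],[0,0,-0.03,0,0,0],[0,0,-0.03,0,0,0],[0,0,-0.025,0,0,0],[0,0,-0.01,0,0,0],[0,0,0,0,0,0]]'
```

```text
t: 5.55
ee_pos: [0.5526, -0.2815, 0.0139]
tcp_rot: [3.141, 0.0, 1.19]
ft_force: [0.6, -0.3, 3.0]
gripper_width: 0.0235
t: 6.22
ee_pos: [0.5538, -0.2823, 0.1492]
tcp_rot: [3.135, 0.002, 1.19]
ft_force: [0.8, -0.4, -2.1]
gripper_width: 0.023
```

```bash
python3 - <<'E'
from h import *
p,d,s=snap('wrist','w3.png'); print(s['ee_pos'],s['tcp_rot'])
E
```

```text
[ 0.55377706 -0.28228874  0.14916453] [3.13518673e+00 1.65959016e-03 1.19001217e+00]
```

View pics/w3.png

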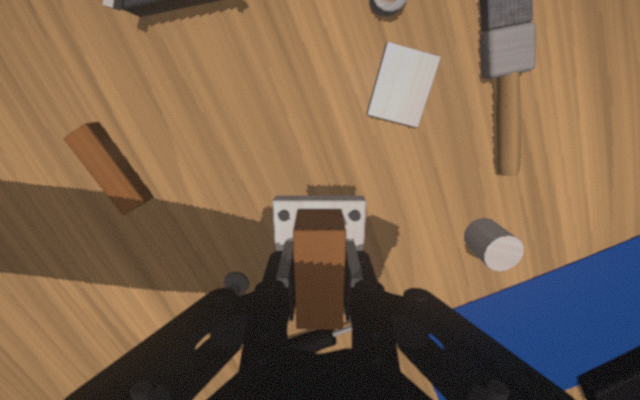

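```bash
python3 -m creep '[[0.012,-0.0068,-0.006,0,0,0],[0.0245,-0.0136,-0.006,0,0,0],[0.03,-0.0166,-0.006,0,0,0],[0.035,-0.0194,-0.006,0,0,0],[0.035,-0.0194,-0.006,0,0,0],[0.0285,-0.0158,-0.006,0,0,0],[0.02,-0.0111,-0.006,0,0,0],[0.0105,-0.0058,-0.006,0,0,0]]'; python3 -m creep '[[0,0,0,0,0,-3],[0,0,0,0,0,-4],[0,0,0,0,0,-3.3],[0,0,0,0,0,-1.5],[0,0,0,0,0,0],[0,0,0,0,0,0]]'
python3 - <<'E'
from h import *
p,d,s=snap('wrist','w4.png'); np.savez('pics/w4s.npz',ee=s['ee_pos'],rot=s['tcp_rot']); print(s['ee_pos'],s['tcp_rot'])
P=cloud('wrist',d,s)
for l in ['lane_start','gate_mid','mill','stop_rail']:
  z=0.03 if l!='mill' else 0
  for r in manip.pinpoint(l,'wrist')[:1]: print(l,r, onz('wrist',r['pixel'],z,s))
E
```

```text
t: 6.93
ee_pos: [0.5217, -0.0556, 0.1908]
tcp_rot: [-3.135, -0.0, 1.193]
ft_force: [-0.2, 0.0, -3.1]
gripper_width: 0.0236
t: 7.43
ee_pos: [0.5235, -0.0594, 0.192]
tcp_rot: [-3.139, -0.0, 1.395]
ft_force: [-0.3, 0.6, -2.6]
gripper_width: 0.0234
[ 0.52347379 -0.05941929  0.19201911] [-3.13901171e+00 -1.61185697e-04  1.39475522e+00]
lane_start {'pixel': [313.0, 130.8], 'score': 0.73} [ 0.52686473 -0.00939304  0.03      ]
gate_mid {'pixel': [311.7, 61.0], 'score': 0.89} [0.53758179 0.05537986 0.03      ]
mill {'pixel': [315.0, 64.6], 'score': 0.95} [0.54012173 0.05453453 0.        ]
stop_rail {'pixel': [312.4, 131.4], 'score': 0.71} [ 0.52615359 -0.00987834  0.03      ]
```

View pics/w4.png

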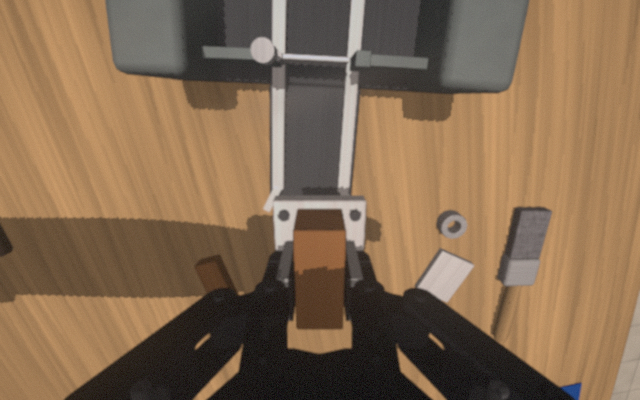

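```bash
python3 - <<'E'
from h import *
f=np.load('pics/w4s.npz'); s=dict(ee_pos=f['ee'],tcp_rot=f['rot'])
p=cv2.imread('pics/w4.png'); d=np.load('pics/w4.png.npy'); P=cloud('wrist',d,s)
g=p.min(2).astype(int)
# guides rows 85-180; white (tops, z=.04): edges per row by threshold, project on z=.04
I=[];
for v in range(80,186,4):
    row=g[v]; th=120
    def edges(a,b):
        w=np.where(row[a:b]>th)[0]+a
        return (w.min()-.5,w.max()+.5) if len(w) else None
    L=edges(262,305); Rr=edges(325,365)
    if L and Rr: I.append((v,*L,*Rr))
I=np.array(I)
W=[np.array([onz('wrist',(r[k],r[0]),.04,s)[:2] for r in I]) for k in range(1,5)]
for w in W:
    q=np.polyfit(w[:,1],w[:,0],1); print('yaw',90-np.degrees(np.arctan(q[0])),'x at y=-.01',np.polyval(q,-.01),'x at y=.055',np.polyval(q,.055),np.std(w[:,0]-np.polyval(q,w[:,1])))
m=(P[...,2]>.036)&(P[...,2]<.045)&(P[...,1]<.04)&(P[...,1]>-.06)&(g>110)&(d>0)
u=np.arange(640)[None]+0*m
for nm,mm in [('L',m&(u<305)),('R',m&(u>325))]:
    a=P[mm]; q=np.polyfit(a[:,1],a[:,0],1); print(nm,mm.sum(),90-np.degrees(np.arctan(q[0])),np.polyval(q,-.01),np.polyval(q,.055),a[:,2].mean())
print('bed z',np.median(P[100:180,300:330,2]))
E
```

```text
yaw 77.03045340311674 x at y=-.01 0.4849848034870902 x at y=.055 0.49995485065364237 1.793142377277392e-05
yaw 77.20977000698373 x at y=-.01 0.49744016144165165 x at y=.055 0.5121961437368113 0.00031210016803001167
yaw 77.02655728969965 x at y=-.01 0.5552904609639648 x at y=.055 0.5702651626494042 0.0002875253979792486
yaw 77.08435163118529 x at y=-.01 0.5681796271646677 x at y=.055 0.5830852993760809 0.00027058815511687826
L 1258 77.33770089128772 0.49136434946520463 0.5059677962866447 0.03952768470450065
R 1236 78.09002471073727 0.5616331940442828 0.5753426620543445 0.03948027636848531
bed z 0.029623639253558126
```

```bash
python3 -m creep '[[0,0,0,0,0,1.4],[0,0,0,0,0,1.43],[0.01,-0.002,0.01,0,0,0],[0.016,-0.0025,0.02,0,0,0],[0.0124,-0.0025,0.03,0,0,0],[0.007,-0.0015,0.025,0,0,0],[0,0,0.02,0,0,0],[0,0,0.012,0,0,0]]'; python3 -m creep '[[0,0,0,0,0,0],[0,0,0,0,0,0],[0,0,0,0,0,0],[0,0,0,0,0,0]]'
python3 - <<'E'
from h import *
p,d,s=snap('wrist','w5.png'); np.savez('pics/w5s.npz',ee=s['ee_pos'],rot=s['tcp_rot']); print(s['ee_pos'],s['tcp_rot'])
for l in ['lane_start','gate_mid','mill']:
  z=0.03 if l!='mill' else 0
  for r in manip.pinpoint(l,'wrist')[:1]: print(l,r, onz('wrist',r['pixel'],z,s))
E
```

```text
t: 8.35
ee_pos: [0.5237, -0.0116, 0.0728]
tcp_rot: [-3.136, -0.0, 1.347]
ft_force: [0.2, 0.1, -2.6]
gripper_width: 0.0232
t: 8.68
ee_pos: [0.5275, -0.0137, 0.0782]
tcp_rot: [3.138, -0.0, 1.346]
ft_force: [-0.5, 0.5, -2.3]
gripper_width: 0.0235
[ 0.52752961 -0.0137042   0.07822451] [ 3.13789388e+00 -5.26333406e-05  1.34613253e+00]
gate_mid {'pixel': [311.2, 121.7], 'score': 0.84} [0.53927237 0.05364739 0.03      ]
mill {'pixel': [315.6, 119.1], 'score': 0.59} [0.54160091 0.05248571 0.        ]
```

View pics/w5.png

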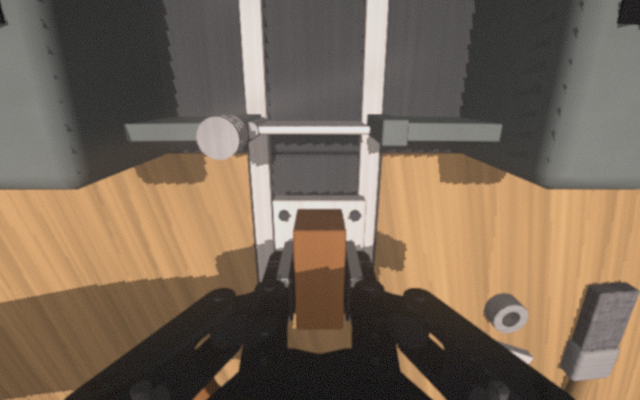

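```bash
python3 - <<'E'
from h import *
f=np.load('pics/w5s.npz'); s=dict(ee_pos=f['ee'],tcp_rot=f['rot'])
g=cv2.imread('pics/w5.png').min(2).astype(int)
for rng,wl,wr in [((5,100),(235,275),(350,400)),((150,190),(240,274),(355,385))]:
    I=[]
    for v in range(*rng,5):
        e=[]
        for a,b in (wl,wr):
            w=np.where(g[v,a:b]>130)[0]+a; e+= [w.min()-.5,w.max()+.5] if len(w) else [np.nan]*2
        I.append((v,*e))
    I=np.array(I); print(I[::3])
    for k in range(1,5):
        w=np.array([onz('wrist',(r[k],r[0]),.04,s)[:2] for r in I if r[k]==r[k]]); q=np.polyfit(w[:,1],w[:,0],1); print('yaw',90-np.degrees(np.arctan(q[0])),np.polyval(q,[-.013,.055]),np.std(w[:,0]-np.polyval(q,w[:,1])))
E
python3 -m creep '[[0,0,0,0,0,0],[0,0,0,0,0,0]]'
```

```text
[[  5.  238.5 260.5 365.5 388.5]
 [ 20.  239.5 261.5 365.5 387.5]
 [ 35.  240.5 262.5 364.5 386.5]
 [ 50.  241.5 262.5 364.5 385.5]
 [ 65.  242.5 263.5 363.5 384.5]
 [ 80.  243.5 264.5 362.5 383.5]
 [ 95.  244.5 264.5 362.5 383.5]]
yaw 77.18744985062565 [0.48465059 0.50011548] 0.0001687761691723235
yaw 76.99210088181371 [0.49658154 0.51229045] 0.00017458703706559726
yaw 77.13184984261277 [0.55496847 0.57050277] 0.00015532469981633266
yaw 77.06242135019134 [0.56721797 0.58283899] 0.00019375227247343785
[[150.    nan   nan 359.5 369.5]
 [165.  249.5 268.5 359.5 378.5]
 [180.  250.5 269.5 358.5 377.5]]
yaw 74.16172939745563 [0.48193768 0.50122881] 0.0002796377061555283
yaw 104.39386169871678 [0.51598237 0.4985307 ] 0.0028094083375845473
yaw 77.41508287367364 [0.55496663 0.57014764] 0.0001572482157174783
yaw 87.34900543675602 [0.57204689 0.5751954 ] 0.0015675096930228825
t: 9.05
ee_pos: [0.5262, -0.0133, 0.0766]
tcp_rot: [3.141, -0.0, 1.346]
ft_force: [0.8, 0.6, -2.3]
gripper_width: 0.0231
```

```bash
python3 -m creep '[[0,-0.0003,0.003,0,0,0],[0,0,0.006,0,0,0],[0,0,0.008,0,0,0],[0,0,0.007,0,0,0],[0,0,0.004,0,0,0],[0,0,0.0025,0,0,0],[0,0,0,0,0,0],[0,0,0,0,0,0]]'; python3 -m creep '[[0,0,0.0005,0,0,0],[0,0,0.0005,0,0,0],[0,0,0,0,0,0]]'
```

```text
t: 9.72
ee_pos: [0.5257, -0.0132, 0.0456]
tcp_rot: [-3.141, 0.0, 1.347]
ft_force: [0.3, -1.1, -2.6]
gripper_width: 0.023
t: 9.97
ee_pos: [0.526, -0.0132, 0.0451]
tcp_rot: [3.141, -0.0, 1.347]
ft_force: [-0.4, -0.4, -1.3]
gripper_width: 0.0233
```

```bash
python3 -m creep '[[0,0,0.0005,0,0,0],[0,0,0.0004,0,0,0],[0,0,0,0,0,0],[0,0,0,0,0,0]]'; python3 -m creep '[[0,0,0.0003,0,0,0],[0,0,0,0,0,0],[0,0,0,0,0,0]]'
```

```text
t: 10.3
ee_pos: [0.5257, -0.0132, 0.044]
tcp_rot: [3.142, 0.0, 1.347]
ft_force: [-0.9, 0.8, -2.2]
gripper_width: 0.0235
t: 10.55
ee_pos: [0.5258, -0.0132, 0.0438]
tcp_rot: [3.141, 0.0, 1.347]
ft_force: [-1.3, 0.2, -0.5]
gripper_width: 0.0234
```

```bash
python3 -m creep '[[0,0,0.0004,0,0,0],[0,0,0,0,0,0],[0,0,0,0,0,0]]'; python3 -m creep '[[0,0,0,0,0,0],[0,0,0,0,0,0],[0,0,0,0,0,0],[0,0,0,0,0,0],[0,0,0,0,0,0],[0,0,0,0,0,0]]' 0.05
python3 - <<'E'
from h import *
p,d,s=snap('wrist','w6.png'); P=cloud('wrist',d,s); print(s['ee_pos'],s['tcp_rot'],s['ft_force'])
m=(np.hypot(P[...,0]-.526,P[...,1]+.013)<.05)&(d>0)&(P[...,2]>.06)&(P[...,2]<.072)
r=cv2.minAreaRect(P[m][:,:2].astype(np.float32)); print(m.sum(),r,np.median(P[m][:,2]))
E
```

```text
t: 10.8
ee_pos: [0.5258, -0.0132, 0.0438]
tcp_rot: [-3.141, 0.0, 1.347]
ft_force: [-3.4, 0.2, 4.2]
gripper_width: 0.0231
t: 11.3
ee_pos: [0.5258, -0.0132, 0.0432]
tcp_rot: [3.141, -0.0, 1.347]
ft_force: [-0.1, 0.1, -0.2]
gripper_width: 0.0502
[ 0.52578442 -0.01320069  0.04317293] [ 3.14144479e+00 -1.44733141e-05  1.34651787e+00] [-0.08068187  0.06568308 -0.16724551]
6461 ((0.5305066108703613, -0.011186238378286362), (0.061268433928489685, 0.05891730263829231), 25.767772674560547) 0.06737832977227005
```

View pics/w6.png

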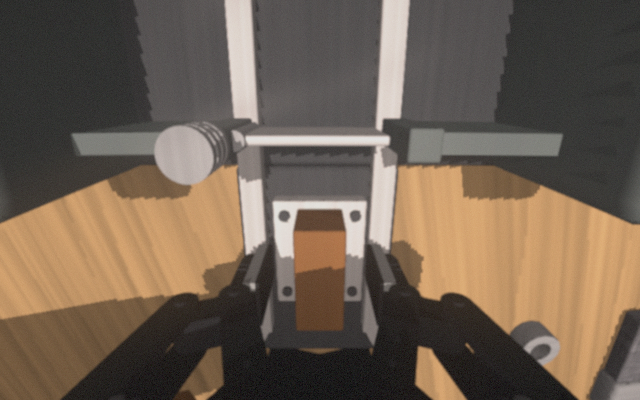

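```bash
python3 -m creep '[[0,0,-0.006,0,0,0],[0,0,-0.014,0,0,0],[0,0,-0.018,0,0,0],[0,0,-0.012,0,0,0],[-0.008,0,0,0,0,0],[-0.016,0,0,0,0,0],[-0.016,0,0,0,0,0],[-0.009,0,0,0,0,0]]'; python3 -m creep '[[0,0,0,0,0,0],[0,0,0,0,0,0],[0,0,0,0,0,0],[0,0,0,0,0,0],[0,0,0,0,0,0],[0,0,0,0,0,0]]' 0.0 30
python3 - <<'E'
from h import *
p,d,s=snap('wrist','w7.png'); P=cloud('wrist',d,s); print(s['ee_pos'],s['tcp_rot'],s['ft_force'])
G=np.array([.541,.055]); yw=np.radians(77.1); ex=np.array([np.cos(yw),np.sin(yw)]); ey=np.array([-ex[1],ex[0]])
L=lambda q: np.array([(q[:2]-G)@ex,(q[:2]-G)@ey])*1000
print('tcp lane',L(s['ee_pos']))
Q=(P[...,:2]-G); lx=Q@ex; ly=Q@ey; z=P[...,2]
m=(abs(lx+.07)<.05)&(abs(ly)<.028)&(d>0)&(z>.062)&(z<.075)
c=np.c_[lx[m],ly[m]].astype(np.float32)*1000; print('block',m.sum(),cv2.minAreaRect(c),np.percentile(c,[1,99],axis=0))
for a in [(179,213),(181,213),(183,213)]: print(L(onz('top',a,.05)))
p2,d2,_=snap('side','s7.png')
E
```

```text
t: 12.02
ee_pos: [0.5142, -0.0623, 0.0929]
tcp_rot: [-3.141, 0.0, 1.346]
ft_force: [-0.7, -0.9, 0.6]
gripper_width: 0.05
t: 12.52
ee_pos: [0.5149, -0.0605, 0.0932]
tcp_rot: [-3.142, -0.0, 1.347]
ft_force: [0.1, 0.2, 0.2]
gripper_width: -0.0002
[ 0.51488818 -0.06050117  0.09315339] [-3.14150424e+00 -5.26035392e-05  1.34727795e+00] [0.07979261 0.20691697 0.23606313]
tcp lane [-118.4155233    -0.33286366]
block 3910 ((-70.48509216308594, -1.986917495727539), (24.1474552154541, 55.824928283691406), 89.8875732421875) [[-97.51150299 -13.65978284]
 [-42.78651211   9.78389938]]
[179.71907032   6.68262199]
[175.09969245   6.20205392]
[170.48190182   5.72171096]
```

View pics/w7.png

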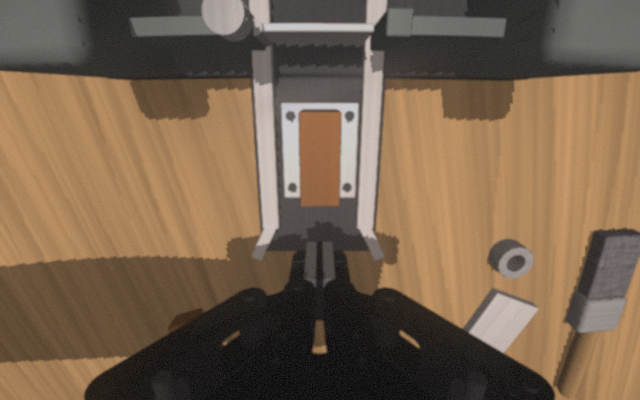

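```bash
python3 -m creep '[[-0.003,0,0.004,0,0,0],[0,0,0.009,0,0,0],[0,0,0.012,0,0,0],[0,0,0.011,0,0,0],[0,0,0.0075,0,0,0],[0,0,0.004,0,0,0],[0,0,0,0,0,0],[0,0,0,0,0,0]]'
cat >> h.py <<'E'
G=np.array([.541,.055]); yw=np.radians(77.1); ex=np.array([np.cos(yw),np.sin(yw)]); ey=np.array([-ex[1],ex[0]])
L=lambda q: np.array([(np.array(q)[:2]-G)@ex,(np.array(q)[:2]-G)@ey])*1000
def st():
    s=manip.state(); f=s['ft_force']; print('t %.2f lane'%s['t'],L(s['ee_pos']).round(1),'z',s['ee_pos'][2].round(4),'F along,left,z',(f[:2]@ex).round(1),(f[:2]@ey).round(1),f[2].round(1))
E
python3 -c 'from h import *; st()'
python3 -m creep '[[0.003,0,0,0,0,0],[0.004,0,0,0,0,0],[0.004,0,0,0,0,0],[0.004,0,0,0,0,0],[0.004,0,0,0,0,0],[0.004,0,0,0,0,0],[0.002,0,0,0,0,0],[0,0,0,0,0,0]]'
python3 -c 'from h import *; st(); snap("wrist","w8.png")'
```

```text
t: 13.28
ee_pos: [0.514, -0.0638, 0.0453]
tcp_rot: [-3.141, -0.0, 1.347]
ft_force: [0.0, 0.6, 0.4]
gripper_width: -0.0001
t 13.28 lane [-121.9   -0.2] z 0.0453 F along,left,z 0.5 0.1 0.4
t: 13.95
ee_pos: [0.5199, -0.0389, 0.0458]
tcp_rot: [3.141, -0.0, 1.347]
ft_force: [-0.7, 0.5, -0.1]
gripper_width: -0.0
t 13.95 lane [-96.2  -0.4] z 0.0458 F along,left,z 0.4 0.8 -0.1
```

View pics/w8.png

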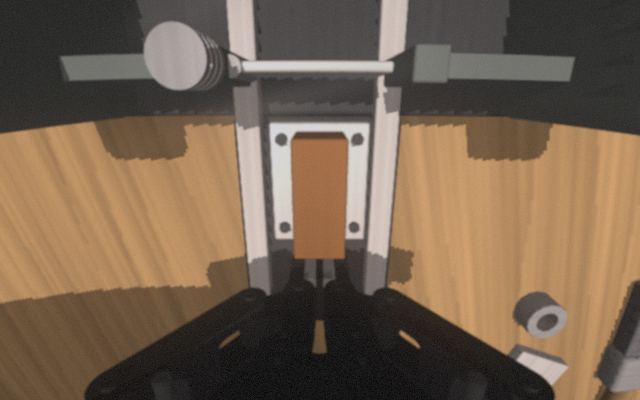

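```bash
python3 -m creep '[[0.003,0,0,0,0,0],[0.004,0,0,0,0,0],[0.004,0,0,0,0,0],[0.004,0,0,0,0,0],[0.004,0,0,0,0,0],[0.004,0,0,0,0,0],[0.004,0,0,0,0,0],[0.004,0,0,0,0,0]]'; python3 -c 'from h import *; st()'
python3 -m creep '[[0.004,0,0,0,0,0],[0.004,0,0,0,0,0],[0.004,0,0,0,0,0],[0.004,0,0,0,0,0],[0.004,0,0,0,0,0],[0.004,0,0,0,0,0],[0.004,0,0,0,0,0],[0.004,0,0,0,0,0]]'; python3 -c 'from h import *; st(); snap("wrist","w9.png")'
```

```text
t: 14.67
ee_pos: [0.5266, -0.0092, 0.0456]
tcp_rot: [3.142, 0.001, 1.347]
ft_force: [-0.4, -3.2, -0.7]
gripper_width: 0.0001
t 14.67 lane [-65.7  -0.3] z 0.0456 F along,left,z -3.3 -0.3 -0.7
t: 15.33
ee_pos: [0.5337, 0.0224, 0.0457]
tcp_rot: [-3.141, -0.0, 1.346]
ft_force: [-0.3, -3.1, -0.9]
gripper_width: -0.0005
t 15.33 lane [-33.4  -0.2] z 0.0457 F along,left,z -3.1 -0.4 -0.9
```

View pics/w9.png

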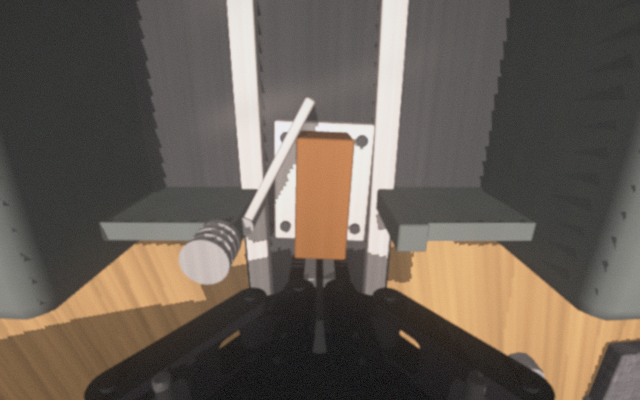

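```bash
python3 -m creep '[[0.004,0,0,0,0,0],[0.004,0,0,0,0,0],[0.004,0,0,0,0,0],[0.004,0,0,0,0,0],[0.004,0,0,0,0,0],[0.004,0,0,0,0,0],[0.004,0,0,0,0,0],[0.004,0,0,0,0,0]]'; python3 -c 'from h import *; st()'
python3 -m creep '[[0.004,0,0,0,0,0],[0.004,0,0,0,0,0],[0.004,0,0,0,0,0],[0.004,0,0,0,0,0],[0.004,0,0,0,0,0],[0.004,0,0,0,0,0],[0.004,0,0,0,0,0],[0.004,0,0,0,0,0]]'; python3 -c 'from h import *; st(); snap("wrist","w10.png")'
```

```text
t: 16.05
ee_pos: [0.541, 0.0536, 0.0457]
tcp_rot: [3.141, -0.0, 1.346]
ft_force: [-0.1, -2.1, -1.2]
gripper_width: -0.0002
t 16.05 lane [-1.4 -0.3] z 0.0457 F along,left,z -2.0 -0.4 -1.2
t: 16.72
ee_pos: [0.5484, 0.0847, 0.046]
tcp_rot: [3.141, -0.0, 1.346]
ft_force: [1.4, -2.2, -0.2]
gripper_width: 0.0004
t 16.72 lane [30.6 -0.6] z 0.046 F along,left,z -1.8 -1.8 -0.2
```

View pics/w10.png

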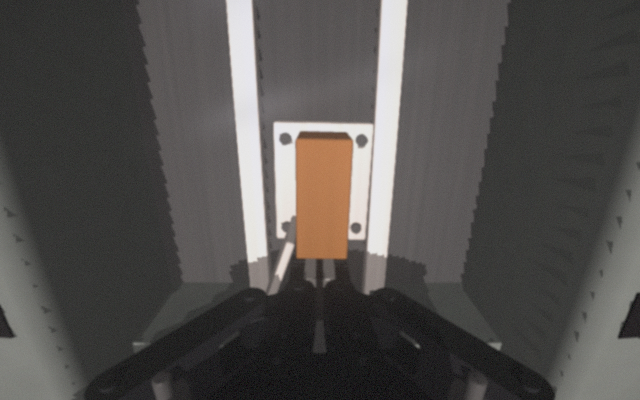

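```bash
python3 -m creep '[[0.004,0,0,0,0,0],[0.004,0,0,0,0,0],[0.004,0,0,0,0,0],[0.004,0,0,0,0,0],[0.004,0,0,0,0,0],[0.004,0,0,0,0,0],[0.004,0,0,0,0,0],[0.004,0,0,0,0,0]]'; python3 -c 'from h import *; st()'
python3 -m creep '[[0.003,0,0,0,0,0],[0.003,0,0,0,0,0],[0.002,0,0,0,0,0],[0.001,0,0,0,0,0]]'; 
python3 - <<'E'
from h import *
st(); p,d,s=snap("wrist","w11.png"); print(manip.pinpoint('stop_rail','wrist')[:1])
E
```

```text
t: 17.43
ee_pos: [0.5553, 0.116, 0.0458]
tcp_rot: [3.141, -0.0, 1.346]
ft_force: [-0.5, -2.2, 0.9]
gripper_width: 0.0004
t 17.43 lane [62.7 -0.3] z 0.0458 F along,left,z -2.3 0.0 0.9
t: 17.77
ee_pos: [0.5569, 0.1248, 0.0456]
tcp_rot: [-3.141, -0.0, 1.347]
ft_force: [-1.6, -2.0, 1.7]
gripper_width: -0.0001
t 17.77 lane [71.5  0.1] z 0.0456 F along,left,z -2.3 1.1 1.7
[]
```

View pics/w11.png

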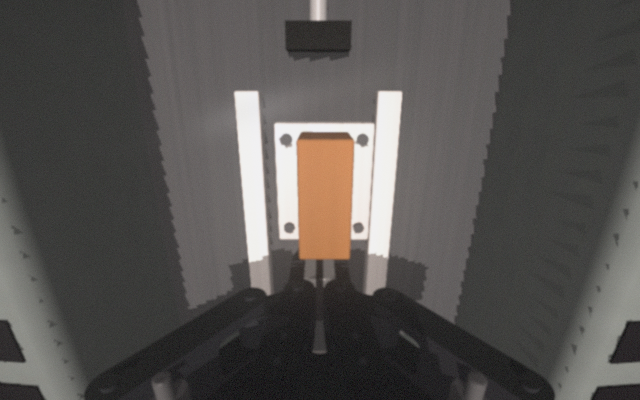

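```bash
python3 - <<'E'
from h import *
for z in (.032,.036,.04): print(z,L(onz('wrist',(318,51),z)))
print('plate',L(onz('wrist',(275,123),.04)),L(onz('wrist',(375,123),.04)),L(onz('wrist',(264,200),.04)),L(onz('wrist',(372,200),.04)))
E
```

```text
0.032 [176.16724676  -0.58479615]
0.036 [175.63312995  -0.60238595]
0.04 [175.09901314  -0.61997575]
plate [142.76905732  20.49671163] [142.79678733 -28.53958546] [102.69053099  28.25949398] [102.71478623 -29.32887919]
```

```bash
python3 -m creep '[[0.003,0,0,0,0,0],[0.004,0,0,0,0,0],[0.004,0,0,0,0,0],[0.004,0,0,0,0,0],[0.004,0,0,0,0,0],[0.003,0,0,0,0,0],[0.002,0,0,0,0,0],[0.001,0,0,0,0,0]]'; python3 -m creep '[[0.0005,0,0,0,0,0],[0.0005,0,0,0,0,0],[0.0005,0,0,0,0,0],[0.0005,0,0,0,0,0]]'; python3 -c 'from h import *; st(); snap("wrist","w12.png")'
```

```text
t: 18.53
ee_pos: [0.5626, 0.1491, 0.0456]
tcp_rot: [-3.141, -0.0, 1.347]
ft_force: [0.6, -1.0, -0.8]
gripper_width: 0.0002
t: 18.87
ee_pos: [0.5631, 0.1505, 0.0457]
tcp_rot: [-3.141, 0.0, 1.346]
ft_force: [-1.1, -1.8, -1.1]
gripper_width: -0.0001
t 18.87 lane [98.  -0.2] z 0.0457 F along,left,z -2.0 0.7 -1.1
```

View pics/w12.png

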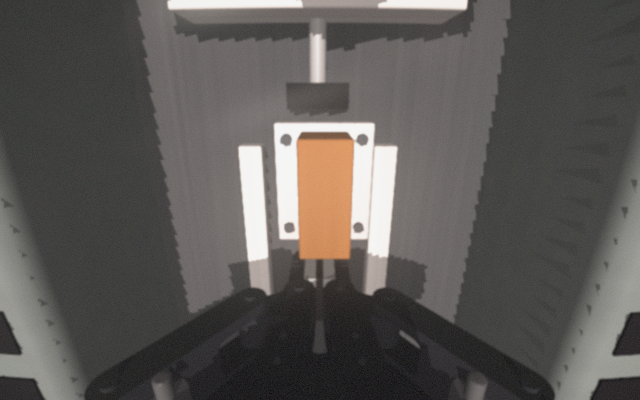

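```bash
python3 -m creep '[[0.001,0,0,0,0,0],[0.001,0,0,0,0,0],[0.001,0,0,0,0,0],[0.001,0,0,0,0,0]]'; python3 -c 'from h import *; st()';  python3 -m creep '[[0.0006,0,0,0,0,0],[0.0006,0,0,0,0,0]]'; python3 -c 'from h import *; st()'
```

```text
t: 19.25
ee_pos: [0.564, 0.1546, 0.0458]
tcp_rot: [3.141, -0.0, 1.346]
ft_force: [-0.6, -0.3, -0.8]
gripper_width: -0.0001
t 19.25 lane [102.2  -0.2] z 0.0458 F along,left,z -0.4 0.5 -0.8
t: 19.42
ee_pos: [0.5643, 0.1558, 0.0457]
tcp_rot: [3.142, 0.0, 1.347]
ft_force: [-1.5, -0.4, -1.1]
gripper_width: -0.0006
t 19.42 lane [103.4  -0.2] z 0.0457 F along,left,z -0.7 1.4 -1.1
```

```bash
python3 -m creep '[[0.0006,0,0,0,0,0],[0,0,0,0,0,0]]'; python3 -c 'from h import *; st()'
```

```text
t: 19.58
ee_pos: [0.5644, 0.1564, 0.0458]
tcp_rot: [3.142, -0.0, 1.347]
ft_force: [-0.1, -0.2, -0.6]
gripper_width: 0.0002
t 19.58 lane [104.1  -0.2] z 0.0458 F along,left,z -0.3 0.0 -0.6
```

```bash
for i in 1; do python3 -m creep '[[0.0006,0,0,0,0,0],[0.0005,0,0,0,0,0]]'; done; python3 -c 'from h import *; st()'; python3 -m creep '[[0.0005,0,0,0,0,0],[0,0,0,0,0,0]]'; python3 -c 'from h import *; st()'
```

```text
t: 19.75
ee_pos: [0.5646, 0.1571, 0.0458]
tcp_rot: [-3.142, 0.001, 1.347]
ft_force: [-0.2, -2.8, 0.3]
gripper_width: -0.0001
t 19.75 lane [104.8  -0.2] z 0.0458 F along,left,z -2.8 -0.4 0.3
t: 19.92
ee_pos: [0.5646, 0.1573, 0.0458]
tcp_rot: [-3.141, 0.001, 1.347]
ft_force: [-0.9, -3.3, 1.0]
gripper_width: 0.0001
t 19.92 lane [105.   -0.2] z 0.0458 F along,left,z -3.4 0.2 1.0
```

```bash
python3 -m creep '[[0.0005,0,0,0,0,0],[0,0,0,0,0,0]]'; python3 -c 'from h import *; st()'; python3 -m creep '[[0.0005,0,0,0,0,0],[0,0,0,0,0,0]]'; python3 -c 'from h import *; st()'
```

```text
t: 20.08
ee_pos: [0.5647, 0.1575, 0.0458]
tcp_rot: [-3.141, 0.002, 1.347]
ft_force: [-2.0, -5.0, 1.3]
gripper_width: -0.0002
t 20.08 lane [105.2  -0.2] z 0.0458 F along,left,z -5.3 0.8 1.3
t: 20.25
ee_pos: [0.5648, 0.1576, 0.0458]
tcp_rot: [-3.141, 0.003, 1.347]
ft_force: [-1.0, -6.0, 1.6]
gripper_width: -0.0001
t 20.25 lane [105.3  -0.3] z 0.0458 F along,left,z -6.0 -0.4 1.6
```

```bash
python3 -m creep '[[0.0005,0,0,0,0,0],[0.0004,0,0,0,0,0],[0,0,0,0,0,0]]'; python3 -c 'from h import *; st()'; python3 -m creep '[[0.0004,0,0,0,0,0],[0.0002,0,0,0,0,0],[0,0,0,0,0,0]]'; python3 -c 'from h import *; st()'
```

```text
t: 20.5
ee_pos: [0.5648, 0.1578, 0.0459]
tcp_rot: [-3.141, 0.004, 1.348]
ft_force: [-2.3, -9.1, 2.5]
gripper_width: -0.0001
t 20.50 lane [105.5  -0.3] z 0.0459 F along,left,z -9.4 0.2 2.5
t: 20.75
ee_pos: [0.5649, 0.1579, 0.046]
tcp_rot: [-3.14, 0.005, 1.348]
ft_force: [-2.6, -9.6, 3.6]
gripper_width: 0.0001
t 20.75 lane [105.7  -0.3] z 0.046 F along,left,z -10.0 0.4 3.6
```

```bash
python3 -m creep '[[0.0002,0,0,0,0,0],[0,0,0,0,0,0],[0,0,0,0,0,0],[0,0,0,0,0,0],[0,0,0,0,0,0],[0,0,0,0,0,0],[0,0,0,0,0,0]]'; python3 -c 'from h import *; st()'; python3 -m creep '[[0,0,0,0,0,0],[0,0,0,0,0,0],[0,0,0,0,0,0],[0,0,0,0,0,0],[0,0,0,0,0,0],[0,0,0,0,0,0],[0,0,0,0,0,0]]'; python3 -c 'from h import *; st()
snap("wrist","w13.png")'
```

```text
t: 21.33
ee_pos: [0.5649, 0.158, 0.0459]
tcp_rot: [-3.14, 0.005, 1.348]
ft_force: [-3.8, -10.6, 3.9]
gripper_width: -0.0
t 21.33 lane [105.7  -0.3] z 0.0459 F along,left,z -11.2 1.3 3.9
t: 21.92
ee_pos: [0.5649, 0.1579, 0.0459]
tcp_rot: [-3.14, 0.005, 1.348]
ft_force: [-3.8, -10.6, 3.8]
gripper_width: 0.0001
t 21.92 lane [105.7  -0.3] z 0.0459 F along,left,z -11.2 1.3 3.8
```

View pics/w13.png

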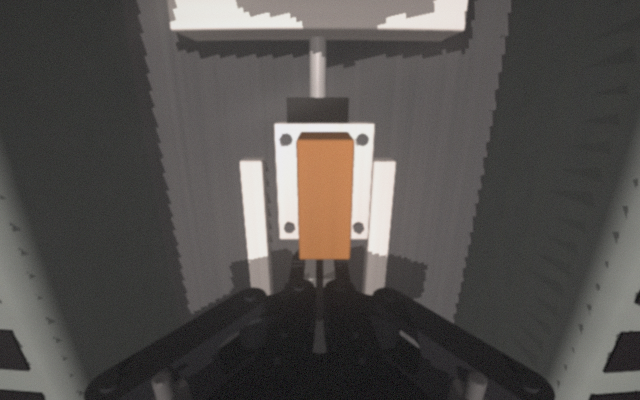

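```bash
python3 -m creep '[[-0.0006,0,0,0,0,0],[-0.0008,0,0,0,0,0],[-0.001,0,0,0,0,0],[-0.0015,0,0,0,0,0],[-0.0015,0,0,0,0,0],[-0.0015,0,0,0,0,0],[-0.001,0,0,0,0,0],[0,0,0,0,0,0]]'; python3 -c 'from h import *; st(); snap("wrist","w14.png")
snap("top","t14.png")'
```

```text
t: 22.63
ee_pos: [0.5636, 0.1529, 0.0458]
tcp_rot: [3.141, -0.0, 1.346]
ft_force: [0.1, 0.0, 0.7]
gripper_width: 0.0003
t 22.63 lane [100.5  -0.2] z 0.0458 F along,left,z 0.1 -0.1 0.7
```

View pics/w14.png

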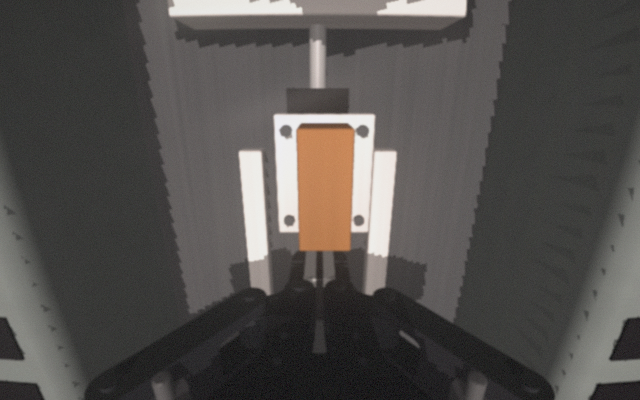

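Clear of the pallet. Lift straight up.

```bash
python3 -m creep '[[0,0,-0.004,0,0,0],[0,0,-0.009,0,0,0],[0,0,-0.014,0,0,0],[0,0,-0.02,0,0,0],[0,0,-0.025,0,0,0],[0,0,-0.025,0,0,0],[0,0,-0.025,0,0,0],[0,0,-0.025,0,0,0]]'; python3 -m creep '[[0,0,-0.025,0,0,0],[0,0,-0.02,0,0,0],[0,0,-0.015,0,0,0],[0,0,-0.008,0,0,0],[0,0,0,0,0,0],[0,0,0,0,0,0],[0,0,0,0,0,0],[0,0,0,0,0,0]]'
python3 - <<'E'
from h import *
st(); p,d,s=snap("wrist","w15.png"); snap("side","s15.png"); P=cloud('wrist',d,s)
for n in ['wrist']:
  for r in manip.pinpoint('pallet',n)[:1]: print(n,r,L(onz(n,r['pixel'],.03,s)))
Q=(P[...,:2]-G); lx=Q@ex; ly=Q@ey; z=P[...,2]
for lo,hi in [(.06,.075),(.037,.045)]:
    m=(abs(lx-.143)<.045)&(abs(ly)<.027)&(d>0)&(z>lo)&(z<hi)
    c=np.c_[lx[m],ly[m]].astype(np.float32)*1000; print(m.sum(),cv2.minAreaRect(c))
m=(abs(lx)<.05)&(abs(ly)<.03)&(d>0)&(z>.062)&(z<.08)
c=np.c_[lx[m],ly[m]].astype(np.float32)*1000; print('flap',m.sum(),cv2.minAreaRect(c) if m.sum()>3 else '')
E
```

```text
t: 23.4
ee_pos: [0.5636, 0.1529, 0.195]
tcp_rot: [3.141, -0.0, 1.347]
ft_force: [1.2, 0.6, -0.8]
gripper_width: -0.0001
t: 24.07
ee_pos: [0.5628, 0.1527, 0.2589]
tcp_rot: [-3.139, 0.001, 1.346]
ft_force: [0.0, -0.1, -0.0]
gripper_width: -0.0002
t 24.07 lane [100.1   0.6] z 0.2589 F along,left,z -0.1 -0.0 -0.0
wrist {'pixel': [324.3, 130.7], 'score': 0.86} [142.39165315  -6.30157271]
1073 ((144.30450439453125, -4.019524574279785), (55.872989654541016, 23.140165328979492), 0.8408994078636169)
1347 ((150.16143798828125, -3.0457286834716797), (75.55850982666016, 47.84831237792969), 0.04981875419616699)
flap 95 ((-0.019909024238586426, 0.8080348968505859), (57.935523986816406, 4.303800106048584), 88.0807113647461)
```

View pics/w15.png

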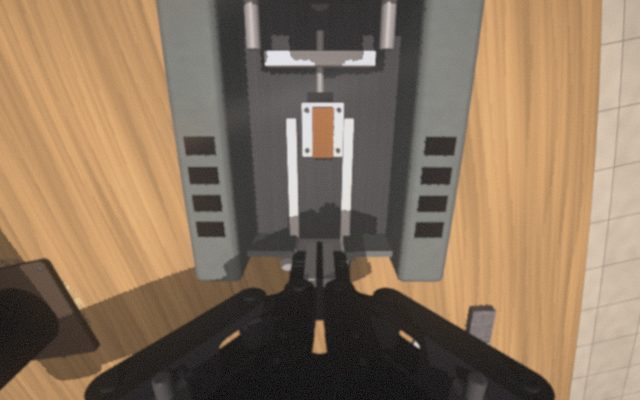

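View pics/s15.png

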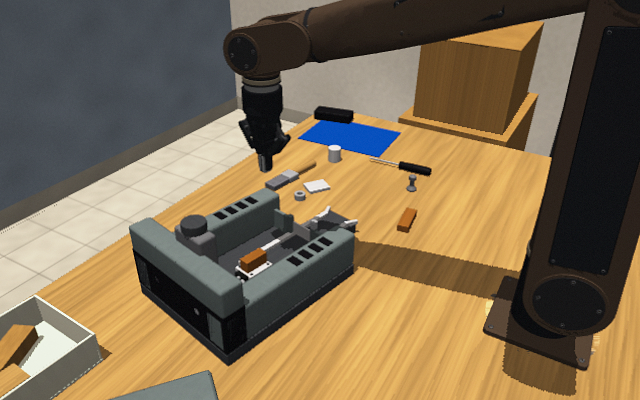

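```bash
python3 -m creep '[[0,0,0,0,0,0],[0,0,0,0,0,0],[0,0,0,0,0,0],[0,0,0,0,0,0]]'; python3 -c 'from h import *; st(); print(manip.finish_job())'
```

```text
t: 24.55
ee_pos: [0.5636, 0.1527, 0.2607]
tcp_rot: [-3.142, -0.0, 1.346]
ft_force: [0.5, -0.6, -0.3]
gripper_width: -0.0003
t 24.55 lane [100.3  -0.2] z 0.2607 F along,left,z -0.5 -0.6 -0.3
the job is handed in; nothing more can be done
None
```

The pallet is loaded against the end stop with the gate shut behind it, and I handed the job in at about 24.6 s. The hand-in reports no verdict.

**What I did:** I gripped the pallet by its block and set it down in the lane about 70 mm before the gate, then let go. With the fingers closed behind the block I slid it through the flap until it met the rubber foot. I pressed it there at a measured 10–11 N for just over a second. Then I backed off about 5 mm, lifted straight up and let the arm settle.

**Last checks:**
- **Pallet position:** it lies square on the bed, about 142–144 mm behind the gate.
- **Gate:** the flap reads shut; its measured angle, about 0.03 rad off, is within the measurement noise.
- **Robot:** the force on the tool is near zero, so it touches nothing.
- **Other things on the table:** in the last side view they look unmoved. I judged that by eye and did not measure it.

**Disagreement:** the last sideways readings of the pallet differ. Depth gave about 3–4 mm right of mid lane, against the right guide, which fits the roughly 3.5 mm of play. The network's point gave 6.3 mm, outside the 6 mm limit. The guides do not leave room for that, so I went with the depth reading.

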